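Roll veneer tiles flush on a sloping board

ROBOT

A 7-joint arm with a two-finger parallel gripper is mounted at the origin on the work surface. World frame = base frame: x ahead of the robot, y to its left, z up, the work surface at z = 0. Lengths are in m, angles in rad, forces in N, time in s.
With the tool pointing down it reaches from about 0.4 to 0.85 m from the base axis. Payload 4.5 kg.
Tool frame: the origin (TCP) lies midway between the tips of the shut fingers; the grasp point (between the pads) lies 19 mm behind it; z points along the fingers, y is the line along which they close (so a half turn about z gives the same grasp; the last joint's range is limited). The gripper opens to 88 mm and grips with 3 to 60 N. Pads are 18 mm wide; open, the fingers measure 123 mm over their backs; the gripper's body (75 mm by 187 mm) begins 45 mm behind the grasp point.
Start: joints at [1.32, 0.689, -0.195, 1.565, 0.157, 0.902, -0.215], TCP at [0.176, -0.6, 0.239] pointing down, gripper open.
Joint ranges: [-3.01, 3.01], [-0.46, 2.08], [-1.47, 1.51], [0.13, 2.56], [-1, 4.14], [0.04, 2.09], [-2.66, 2.66]. Speed limits (rad/s): [2.57, 2.57, 3.14, 3.14, 3.14, 3.14, 3.14].

INTERFACE

Orientations are given as a unit quaternion [x, y, z, w].
In Python, from plant import r gives the robot as it stands.
- The arm moves only by the tool carry_out, never from a script. Its argument "plan" is a list of rows, each an object with "rot": the turn, a rotation vector about the tool's x, y, z in rad, a list of three; "xyz": the shift along the tool's x, y, z in m, a list of three; "grip": the closure in counts, from 0 (fully open) to 255 (shut). In form: [{"rot": [wx, wy, wz], "xyz": [dx, dy, dz], "grip": grip}, ...]. A call has 1 to 8 rows; each row is the pose to reach, as a shift and turn from the pose commanded when the call began, along the tool's axes at that moment; what a row does not reach only later rows make up. A row lasts 1/12 s, in which the tool goes at most 41.7 mm and 7.16 degrees, less where a joint would pass 70% of its speed; a pose out of reach is approached as far as the arm can. A call with a gripper value outside its range is refused whole. The fingers move at their own pace and stop on an object; "squeeze" is the grip in N (left out, the last holds). Time passes only in rows, so rows that repeat a pose let the fingers close. It gives the time, the measured TCP pose, the force, the opening and the grip force at its end, in the units of the state.
- r.get_state(): the state, without advancing time (a new reading comes with each control period).
- r.snapshot(name): name is "scene" or "top" or "wrist"; returns the picture (420x560x3 uint8, red, green, blue); there is no depth.
- r.camera_params(name): a dict with "fx", "fy", "cx", "cy" (pixels), "distortion" ([k1, k2, p1, p2, k3] as OpenCV has them; the pictures are not rectified), "position" and "attitude" of the camera in the world; the wrist camera has in their place "hand_eye" (4x4, takes a point from camera to tool coordinates, whose origin is the TCP and whose axes are the flange's). Camera axes: x right, y down, z forward; pixel columns grow to the right and rows downward; lengths in m; the calibration is good to about 2 mm. A picture is of the moment at which its call begins: read the wrist's pose just before it. camera_params takes no time and is no camera call.
- r.finish_job(): hands the job in; it is judged then, once.
The state is a dict: "clock": time; "q": joint angles; "qd": joint speeds; "joint_torque": joint torques, N m; "tool_pos": TCP position; "eef_rot": TCP orientation; "contact_force": force on the tool from outside, world axes, zero at the start; "moment": the same for the moment, N m; "opening": opening from 0.0 (shut) to 1.0 (fully open); "finger_force": force on a finger pad.
Only numpy, scipy, OpenCV 4.12 (cv2) and the standard library are available. Lean on these libraries where they do the work, as an engineer would, in place of code of your own. Each camera call takes 0.05 s, during which the arm holds its last target. There are 200 camera calls.

TASK

Take the hand roller from its rack and roll it sideways across the sloping board, its drum lying flat on the slope and pressed down with a firm, steady push, until all eight veneer tiles are flush with the board. Press the tiles only with the roller, never with the gripper or arm. Then park the roller upright in its rack again and let go, leaving the jar, the coaster and the binder clip where they are.

Things in the scene. Friction and masses are not known exactly. Their poses are not given: they have to be found in the camera images.
- board: Blue board, 135 mm (x) by 220 mm (y), fixed on a grey stand, carrying eight wood tiles in two rows of four. Origin: centre of its face; x up the slope (it rises away from the robot at 30 degrees), y level along its width, z straight out of the face, leaning back to the robot. Tiles cover |x| < 47, |y| < 63 mm; the bare margins beyond are level with tiles pressed home.
- roller_grip (a point): Middle of the hand roller's upright wooden grip, 44 mm (x) by 32 mm (y) by 85 mm tall, this point 35 mm below its top. z up along the grip, x along the drum's axle, y the rolling direction. The drum's lowest line is 118 mm below this point when unloaded. The roller weighs 0.3 to 0.5 kg and is the same turned half round.
- roller: The whole hand roller. Origin under the middle of its red flange (108 x 92 x 10 mm in x, y, z), 60 mm below the grip's middle, same axes. Under the flange hangs a rubber drum 44 mm across, 104 mm long.
- carrier (a joint): How far the roller's sprung drum has yielded towards the flange (m), 0 to 0.010: it starts to yield at about 4 N, then takes 1 N more per mm (6 mm is about 10 N).
- drum (a joint): Angle the rubber drum has turned on its axle (rad), 0 at the start; turns freely as the roller rolls, one rad per 22 mm.
- rack_seat (a point): Fixed steel rack: two parallel walls 90 mm long (x), 14 mm thick, 68 mm high, 62 mm apart inside (y). The roller's flange rests on the wall tops, its drum hanging between them with the axle along x. This point: midway between the walls at the height of their tops, 60 mm below the grip's middle of a parked roller.
- jar: Clear plastic jar with green twist cap, 76 mm across, 105 mm tall; origin under its centre. Bystander.
- coaster: Blue ceramic coaster, 90 mm across, 9 mm thick; origin under its centre. Bystander.
- clip: Steel binder clip, 50 mm long, standing 49 mm tall; origin under its centre. Bystander.
- tile_lo0 (a joint): Tile, 46 (x) by 30 mm (y), of the lower row, centred at board x = -24, y = -48 mm. 0 = stands 5 mm proud, 0.005 = pressed home; starts at 0 to 0.0012. Moves only along the board's z, takes about 2 N, stays where it is left.
- tile_lo1 (a joint): Tile, 46 (x) by 30 mm (y), of the lower row, centred at board x = -24, y = -16 mm. 0 = stands 5 mm proud, 0.005 = pressed home; starts at 0 to 0.0012. Moves only along the board's z, takes about 2 N, stays where it is left.
- tile_lo2 (a joint): Tile, 46 (x) by 30 mm (y), of the lower row, centred at board x = -24, y = 16 mm. 0 = stands 5 mm proud, 0.005 = pressed home; starts at 0 to 0.0012. Moves only along the board's z, takes about 2 N, stays where it is left.
- tile_lo3 (a joint): Tile, 46 (x) by 30 mm (y), of the lower row, centred at board x = -24, y = 48 mm. 0 = stands 5 mm proud, 0.005 = pressed home; starts at 0 to 0.0012. Moves only along the board's z, takes about 2 N, stays where it is left.
- tile_up0 (a joint): Tile, 46 (x) by 30 mm (y), of the upper row, centred at board x = 24, y = -48 mm. 0 = stands 5 mm proud, 0.005 = pressed home; starts at 0 to 0.0012. Moves only along the board's z, takes about 2 N, stays where it is left.
- tile_up1 (a joint): Tile, 46 (x) by 30 mm (y), of the upper row, centred at board x = 24, y = -16 mm. 0 = stands 5 mm proud, 0.005 = pressed home; starts at 0 to 0.0012. Moves only along the board's z, takes about 2 N, stays where it is left.
- tile_up2 (a joint): Tile, 46 (x) by 30 mm (y), of the upper row, centred at board x = 24, y = 16 mm. 0 = stands 5 mm proud, 0.005 = pressed home; starts at 0 to 0.0012. Moves only along the board's z, takes about 2 N, stays where it is left.
- tile_up3 (a joint): Tile, 46 (x) by 30 mm (y), of the upper row, centred at board x = 24, y = 48 mm. 0 = stands 5 mm proud, 0.005 = pressed home; starts at 0 to 0.0012. Moves only along the board's z, takes about 2 N, stays where it is left.

How it is judged:
By the outcome, as a careful person would: the job done as asked, in the order asked, and still so for the second after the job is handed in, with the robot touching nothing.
It also fails if it takes over 54 s, if anything falls off the work surface, if the arm or the gripper's body presses on something with over 40 N, if the wrist force passes 120 N, or if a joint passes its speed limit or range.

## Working session

There is one attempt and no reset: what is moved stays moved. The work goes in short steps, Python scripts to look and compute and a tool call to move; the robot and the scene stay as the last step left them, time stands still between calls to the robot, and variables do not carry over. Pictures are saved under pics/ and viewed, at most 10 in all, crops included, and the job is handed in when it is done.

Besides the shell and the picture viewer there is one more tool, called after "Request:" as name(argument=value, ...) on one line, values as JSON. carry_out: Moves the arm, as the interface text tells. Its arguments: {"type":"object","properties":{"plan":{"type":"array"},"squeeze":{"type":"number"}},"required":["plan"]}

```bash
ls; mkdir -p pics; python3 - <<'E'
from plant import r
import cv2
print(r.get_state())
for n in ["scene","top"]:
    print(n,r.camera_params(n)); cv2.imwrite(f"pics/{n}0.png",r.snapshot(n)[:,:,::-1])
print(r.camera_params("wrist"))
E
```

```text
pics
{'clock': 0.0, 'q': array([ 1.31979704,  0.68997836, -0.19453238,  1.56631524,  0.15731733,
        0.90249223, -0.21512392]), 'qd': array([-0.00028742, -0.00088248, -0.00045209,  0.00080504, -0.00190095,
        0.00098335,  0.00136814]), 'joint_torque': array([ 5.53950867e-04, -5.27563906e+01, -1.26645818e+00, -1.53429383e+01,
       -5.25311683e-02,  6.70796333e-03,  1.63896534e-04]), 'tool_pos': array([ 0.17538884, -0.59924492,  0.23792168]), 'eef_rot': array([ 9.89872080e-01,  1.41959348e-01, -1.92141241e-04, -8.78531124e-04]), 'contact_force': array([-0.6159306 , -0.37826923,  0.06747401]), 'moment': array([-0.06093232,  0.00065425,  0.04369329]), 'finger_force': 0.0, 'opening': 1.0006298270777974}
scene {'fx': 481.3481792669558, 'fy': 481.3481792669558, 'cx': 273.94368719974244, 'cy': 212.83688826931456, 'distortion': array([-0.07003069,  0.        ,  0.        ,  0.        ,  0.        ]), 'position': array([1.29600151, 0.33751277, 0.64192622]), 'attitude': array([ 0.46246832,  0.76296574, -0.38228066, -0.24055734])}
top {'fx': 380.50528257058323, 'fy': 380.50528257058323, 'cx': 287.0691659949307, 'cy': 209.49848113880543, 'distortion': array([-0.09974625,  0.        ,  0.        ,  0.        ,  0.        ]), 'position': array([ 0.50239923, -0.00198437,  0.82797851]), 'attitude': array([-0.69633392,  0.71173215, -0.06857901,  0.06207522])}
{'fx': 307.1338064881532, 'fy': 307.1338064881532, 'cx': 278.4873120960308, 'cy': 212.60906933552081, 'distortion': array([-0.05805238,  0.        ,  0.        ,  0.        ,  0.        ]), 'hand_eye': array([[ 4.99620977e-04, -9.49903747e-01, -3.12542192e-01,
         8.23699139e-02],
       [ 9.99999639e-01,  2.59862962e-04,  8.08773991e-04,
        -8.49320703e-05],
       [-6.87039304e-04, -3.12542483e-01,  9.49903534e-01,
        -1.46534555e-01],
       [ 0.00000000e+00,  0.00000000e+00,  0.00000000e+00,
         1.00000000e+00]])}
```

View pics/scene0.png

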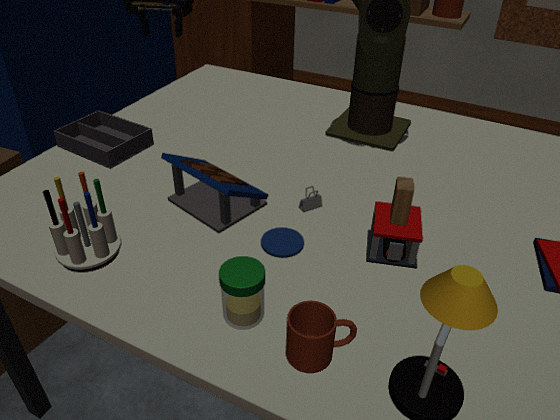

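View pics/top0.png

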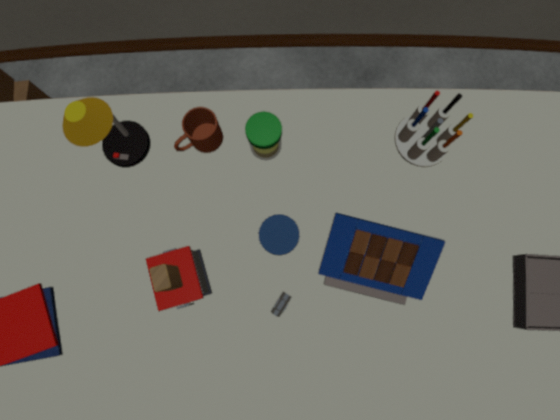

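```bash
cat > h.py <<'E'
import numpy as np, cv2
from scipy.spatial.transform import Rotation as R
from scipy.optimize import brentq
from plant import r
def cam(n, st=None):
    p=r.camera_params(n); K=np.array([[p['fx'],0,p['cx']],[0,p['fy'],p['cy']],[0,0,1]])
    if n=='wrist':
        H=p['hand_eye']; Rt=R.from_quat(st['eef_rot']).as_matrix()
        return K,p['distortion'],Rt@H[:3,:3],st['tool_pos']+Rt@H[:3,3]
    return K,p['distortion'],R.from_quat(p['attitude']).as_matrix(),p['position']
def rays(c,px):
    K,d,A,o=c
    u=cv2.undistortPoints(np.array(px,float).reshape(-1,1,2),K,d).reshape(-1,2)
    return np.c_[u,np.ones(len(u))]@A.T
def plane(c,px,z):
    v=rays(c,px); return c[3]+v*((z-c[3][2])/v[:,2])[:,None]
def tri(cs,pxs):   # one point from several views; returns point, residual
    M=np.zeros((3,3)); b=np.zeros(3); L=[]
    for c,p in zip(cs,pxs):
        v=rays(c,[p])[0]; v/=np.linalg.norm(v); P=np.eye(3)-np.outer(v,v); M+=P; b+=P@c[3]; L.append((P,c[3]))
    x=np.linalg.solve(M,b); return x,max(np.linalg.norm(P@(x-o)) for P,o in L)
def mask(img,lo,hi):
    return cv2.inRange(cv2.cvtColor(img,cv2.COLOR_RGB2HSV),np.array(lo),np.array(hi))
def blobs(m,amin=150):
    c,_=cv2.findContours(m,cv2.RETR_EXTERNAL,cv2.CHAIN_APPROX_NONE)
    return sorted([k for k in c if cv2.contourArea(k)>amin],key=cv2.contourArea,reverse=True)
BLUE=([105,120,40],[125,255,255]); RED=([0,190,80],[6,255,255])
def quad(k):
    h=cv2.convexHull(k)
    for e in np.linspace(2,20,60):
        a=cv2.approxPolyDP(h,e,True)
        if len(a)<=4: return a.reshape(-1,2).astype(float)
E
python3 - <<'E'
from h import *
t=cv2.imread('pics/top0.png')[:,:,::-1]; s=cv2.imread('pics/scene0.png')[:,:,::-1]
ct,cs=cam('top'),cam('scene')
np.set_printoptions(precision=4,suppress=True)
for nm,im in (('top',t),('scene',s)):
  for cn,c in (('B',BLUE),('R',RED),('G',([55,120,40],[75,255,255]))):
    for k in blobs(mask(im,*c)):
        x=cv2.minAreaRect(k); print(nm,cn,cv2.contourArea(k),np.round(x[0],1),np.round(x[1],1),round(x[2],1),quad(k).tolist())
E
```

```text
top B 6647.0 [381.3 256.9] [113.2  62.8] 14.4 [[336.0, 214.0], [443.0, 241.0], [421.0, 298.0], [320.0, 273.0]]
top B 1101.5 [278.5 234.5] [37. 37.] 90.0 [[284.0, 216.0], [296.0, 242.0], [274.0, 253.0], [260.0, 230.0]]
top R 3060.0 [ 19.5 324.3] [66.9 59. ] 74.4 [[39.0, 285.0], [55.0, 344.0], [0.0, 364.0], [0.0, 299.0]]
top R 1489.5 [173.9 277.9] [53.2 45.1] 75.4 [[188.0, 247.0], [201.0, 297.0], [159.0, 309.0], [147.0, 259.0]]
top G 945.5 [263.  129.5] [35. 34.] 90.0 [[265.0, 112.0], [280.0, 134.0], [259.0, 147.0], [246.0, 125.0]]
scene B 866.0 [282.5 241.5] [27. 41.] 90.0 [[303.0, 241.0], [284.0, 255.0], [262.0, 245.0], [276.0, 228.0]]
scene B 708.0 [212.  175.9] [109.7  19.9] 28.0 [[162.0, 153.0], [203.0, 160.0], [265.0, 193.0], [223.0, 193.0]]
scene R 948.0 [398.3 220.1] [49.5 31.4] 7.1 [[376.0, 202.0], [419.0, 207.0], [421.0, 238.0], [374.0, 232.0]]
scene R 436.5 [556.3 259. ] [49.7 18.8] 66.0 [[538.0, 240.0], [559.0, 242.0], [559.0, 285.0]]
scene G 1102.0 [241.5 272.5] [31. 45.] 90.0 [[263.0, 266.0], [244.0, 288.0], [219.0, 275.0], [236.0, 257.0]]
```

```bash
python3 - <<'E'
from h import *
np.set_printoptions(precision=4,suppress=True)
ct,cs=cam('top'),cam('scene')
ex=lambda q:(lambda q:q+0.6*np.sign(q-q.mean(0)))(np.array(q,float))
f=plane(ct,ex([[188,247],[201,297],[159,309],[147,259]]),.078)
print('flange',f.tolist(),f.mean(0),[np.linalg.norm(f[i]-f[i-1]) for i in range(4)])
rc=np.array([[173.9,277.9]]);print('rect centre',plane(ct,rc,.078))
e=f[1]-f[0]; print('axle yaw',np.arctan2(e[1],e[0]), 'other',[np.degrees(np.arctan2(*(f[i]-f[i-1])[1::-1])) for i in range(4)])
# board corners: up-left(336,214) up-right(443,241) lo-right lo-left
b=ex([[336,214],[443,241],[421,298],[320,273]])
for a,c in ((0,1),(3,2)):
    g=lambda z:np.linalg.norm(np.subtract(*plane(ct,b[[a,c]],z)))-.22
    z=brentq(g,0,.3); P=plane(ct,b[[a,c]],z); d=P[1]-P[0]; print(z,P,P.mean(0),np.degrees(np.arctan2(d[1],d[0])))
print('tri UL,UR',tri([ct,cs],[b[0],[266,194]]),tri([ct,cs],[b[1],[162,153]]))
print('coaster',plane(ct,[[278.5,234.5]],.009),'jar',plane(ct,[[263,129.5]],.105),'clip',plane(ct,[[282,303]],.02))
E
```

```text
flange [[0.5724808457789107, 0.18619197841079213, 0.07799999999999996], [0.4724869092558609, 0.15907028988742236, 0.07799999999999996], [0.4502851624512243, 0.24375240220790018, 0.07799999999999996], [0.5499528793796595, 0.27068397415191625, 0.07799999999999996]] [0.5113 0.2149 0.078 ] [np.float64(0.08744373399165846), np.float64(0.10360682086491407), np.float64(0.08754414719577325), np.float64(0.10324225571490779)]
rect centre [[0.5111 0.2143 0.078 ]]
axle yaw -2.876731645684375 other [np.float64(-75.07062931604088), np.float64(-164.8245820894384), np.float64(104.6910172627293), np.float64(15.120980981531632)]
0.09679449323783923 [[ 0.6294 -0.1046  0.0968]
 [ 0.5708 -0.3167  0.0968]] [ 0.6001 -0.2107  0.0968] -105.44170648153762
0.03043415444768696 [[ 0.5148 -0.0751  0.0304]
 [ 0.4567 -0.2873  0.0304]] [ 0.4858 -0.1812  0.0304] -105.33167847881634
tri UL,UR (array([ 0.6117, -0.0654,  0.1161]), np.float64(0.03852653869134053)) (array([ 0.5691, -0.3093,  0.1127]), np.float64(0.000544406079470686))
coaster [[0.601  0.0085 0.009 ]] jar [[0.8032 0.0347 0.105 ]] clip [[0.4562 0.0038 0.02  ]]
```

```bash
python3 - <<'E'
from h import *
np.set_printoptions(precision=4,suppress=True)
ct,cs=cam('top'),cam('scene')
ex=lambda q:(lambda q:q+0.6*np.sign(q-q.mean(0)))(np.array(q,float))
b=ex([[336,214],[443,241],[421,298],[320,273]])
im=cv2.imread('pics/scene0.png')[130:220,140:290]
cv2.imwrite('pics/c1.png',cv2.resize(im,None,fx=5,fy=5,interpolation=cv2.INTER_CUBIC)*2)
for n,i,p in (('UL',0,[223.5,191.5]),('UR',1,[162,153]),('LR',2,[203,160]),('LL',3,[266,194])): print(n,*tri([ct,cs],[b[i],p]))
E
```

```text
UL [ 0.629  -0.106   0.1079] 0.003175610188290447
UR [ 0.5691 -0.3093  0.1127] 0.000544406079470686
LR [ 0.4571 -0.281   0.0454] 0.0009231123162808756
LL [ 0.5147 -0.0739  0.0448] 0.00017203428489387452
```

View pics/c1.png

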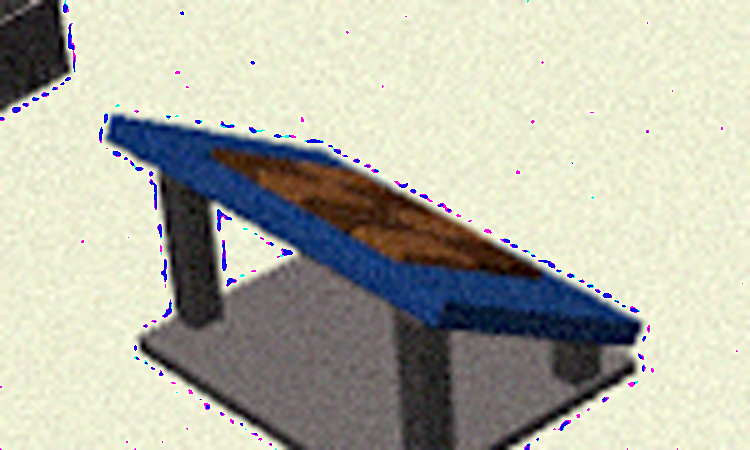

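Request:
carry_out(plan=[{"rot": [0, 0, 0], "xyz": [0, 0, -0.04], "grip": 0}, {"rot": [0, 0, 0], "xyz": [0.02, 0, -0.07], "grip": 0}, {"rot": [0, 0, 0], "xyz": [0.06, -0.02, -0.09], "grip": 0}, {"rot": [0, 0, 0], "xyz": [0.1, -0.04, -0.1], "grip": 0}, {"rot": [0, 0, 0], "xyz": [0.13, -0.07, -0.1], "grip": 0}, {"rot": [0, 0, 0], "xyz": [0.16, -0.1, -0.1], "grip": 0}, {"rot": [0, 0, 0], "xyz": [0.18, -0.13, -0.1], "grip": 0}, {"rot": [0, 0, 0], "xyz": [0.2, -0.16, -0.1], "grip": 0}])

```text
clock: 0.77
tool_pos: [0.3234, -0.3886, 0.3385]
eef_rot: [0.99, 0.142, 0.0, -0.0]
contact_force: [1.3, 0.5, -0.7]
opening: 0.999
finger_force: 0.0
```

Request:
carry_out(plan=[{"rot": [0, 0, 0], "xyz": [0.035, -0.014, 0], "grip": 0}, {"rot": [0, 0, 0], "xyz": [0.07, -0.028, 0], "grip": 0}, {"rot": [0, 0, 0], "xyz": [0.105, -0.042, 0], "grip": 0}, {"rot": [0, 0, 0], "xyz": [0.14, -0.057, 0], "grip": 0}, {"rot": [0, 0, 0], "xyz": [0.175, -0.071, 0], "grip": 0}, {"rot": [0, 0, 0], "xyz": [0.21, -0.085, 0], "grip": 0}, {"rot": [0, 0, 0], "xyz": [0.245, -0.1, 0], "grip": 0}, {"rot": [0, 0, 0], "xyz": [0.284, -0.115, 0], "grip": 0}])

```text
clock: 1.43
tool_pos: [0.5629, -0.1998, 0.3384]
eef_rot: [0.99, 0.142, -0.001, 0.0]
contact_force: [-0.0, -1.3, -0.0]
opening: 0.998
finger_force: 0.0
```

```bash
python3 - <<'E'
from h import *
import pickle
r.snapshot('wrist')
s=r.get_state(); im=r.snapshot('wrist'); cv2.imwrite('pics/w1.png',im[:,:,::-1]); pickle.dump(s,open('w1.pkl','wb'))
print(s['tool_pos'],s['qd'].max(),s['clock'])
for k in blobs(mask(im,*BLUE),400): print(cv2.contourArea(k),quad(k).tolist())
E
```

```text
[ 0.5706051  -0.19015421  0.33818561] 0.12598402891130492 1.4833
12147.0 [[192.0, 184.0], [226.0, 115.0], [369.0, 214.0], [311.0, 258.0]]
2656.0 [[163.0, 81.0], [188.0, 117.0], [156.0, 140.0], [131.0, 103.0]]
```

View pics/w1.png

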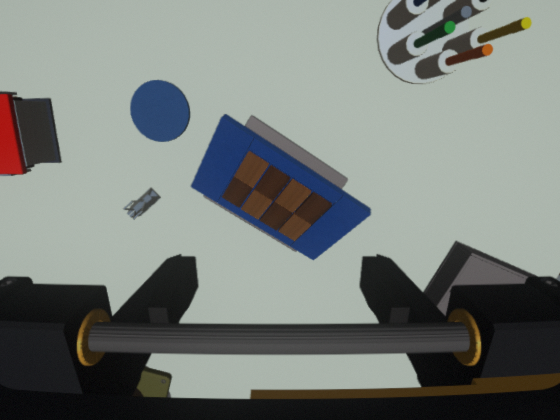

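```bash
cat > board.py <<'E'
from h import *
import pickle
np.set_printoptions(precision=4,suppress=True)
ct,cs,cw=cam('top'),cam('scene'),cam('wrist',pickle.load(open('w1.pkl','rb')))
ex=lambda q:(lambda q:q+0.6*np.sign(q-q.mean(0)))(np.array(q,float))
b=ex([[336,214],[443,241],[421,298],[320,273]])
w=ex([[226,115],[369,214],[311,258],[192,184]])
s=[[228.4,190.6],[161.6,153],[204,160],[268.4,195]]
X=[]
for i,n in enumerate(('UL','UR','LR','LL')):
    p,e=tri([ct,cs,cw],[b[i],s[i],w[i]]); X.append(p); print(n,p,round(e,4),tri([ct,cw],[b[i],w[i]]))
X=np.array(X); c=X.mean(0); ux=(X[0]+X[1]-X[2]-X[3])/2; uy=(X[0]+X[3]-X[1]-X[2])/2
print('centre',c,'len',np.linalg.norm(ux),np.linalg.norm(uy),'slope',np.degrees(np.arcsin(ux[2]/np.linalg.norm(ux))),'yaw x',np.degrees(np.arctan2(ux[1],ux[0])),'yaw y',np.degrees(np.arctan2(uy[1],uy[0])), 'uy slope',np.degrees(np.arcsin(uy[2]/.22)))
# tile mask centre as check
t=cv2.imread('pics/top0.png')[:,:,::-1]; m=mask(t,[3,80,30],[18,255,255]); m[:, :300]=0; m[:, 450:]=0
m=cv2.morphologyEx(m,cv2.MORPH_CLOSE,np.ones((5,5)))
k=blobs(m)[0]; q=quad(k); print('tiles',q.tolist(), plane(ct,[q.mean(0)],c[2]+.004))
E
python3 board.py
```

```text
UL [ 0.6277 -0.1029  0.1098] 0.0039 (array([ 0.6295, -0.1041,  0.0985]), np.float64(0.0004736134606539652))
UR [ 0.5677 -0.3113  0.1122] 0.0026 (array([ 0.5682, -0.307 ,  0.1232]), np.float64(0.0015635848899373853))
LR [ 0.4565 -0.2792  0.0462] 0.0025 (array([ 0.4583, -0.2781,  0.0528]), np.float64(0.0011430610973674471))
LL [ 0.5155 -0.0709  0.0432] 0.0031 (array([ 0.5163, -0.0722,  0.0434]), np.float64(0.0024203413849985386))
centre [ 0.5418 -0.1911  0.0778] len 0.13374793208871458 0.21669018830763356 slope 29.71055739684521 yaw x -15.992853553880265 yaw y 74.05941338739574 uy slope -0.7081766949457214
tiles [[357.0, 230.0], [417.0, 246.0], [403.0, 286.0], [344.0, 270.0]] [[ 0.5411 -0.1915  0.0818]]
```

Request:
carry_out(plan=[{"rot": [0, 0, 0], "xyz": [0.007, -0.04, 0], "grip": 0}, {"rot": [0, 0, 0], "xyz": [0.014, -0.08, 0], "grip": 0}, {"rot": [0, 0, 0], "xyz": [0.021, -0.12, 0], "grip": 0}, {"rot": [0, 0, 0], "xyz": [0.028, -0.16, 0], "grip": 0}, {"rot": [0, 0, 0], "xyz": [0.035, -0.2, 0], "grip": 0}, {"rot": [0, 0, 0], "xyz": [0.042, -0.24, 0], "grip": 0}, {"rot": [0, 0, 0], "xyz": [0.05, -0.28, 0], "grip": 0}, {"rot": [0, 0, 0], "xyz": [0.055, -0.32, 0], "grip": 0}])

```text
clock: 2.2
tool_pos: [0.5249, 0.1233, 0.3385]
eef_rot: [0.99, 0.142, -0.0, 0.0]
contact_force: [0.4, 0.2, 0.3]
opening: 0.999
finger_force: 0.0
```

```bash
python3 - <<'E'
from h import *
r.snapshot('wrist');r.snapshot('wrist')
s=r.get_state(); im=r.snapshot('wrist'); cv2.imwrite('pics/w2.png',im[:,:,::-1])
np.set_printoptions(precision=4,suppress=True)
print(s['tool_pos'],np.abs(s['qd']).max(),s['contact_force'],s['clock'])
c=cam('wrist',s)
for k in blobs(mask(im,*RED),1000):
    q=quad(k); print(q.tolist()); P=plane(c,q,.078); print(P,P.mean(0),[np.linalg.norm(P[i]-P[i-1]) for i in range(4)],[np.degrees(np.arctan2(*(P[i]-P[i-1])[1::-1])) for i in range(4)])
m=mask(im,[8,60,90],[22,200,255])
for k in blobs(m,400): q=quad(k); print('wood',cv2.contourArea(k),q.tolist(),plane(c,q,.163).tolist())
E
```

```text
[0.5231 0.1307 0.3388] 0.10023166119575248 [0.3633 0.3309 0.0675] 2.3
[[249.0, 127.0], [249.0, 203.0], [186.0, 202.0], [181.0, 126.0]]
[[0.573  0.187  0.078 ]
 [0.4748 0.1598 0.078 ]
 [0.4503 0.2441 0.078 ]
 [0.5488 0.2717 0.078 ]] [0.5117 0.2156 0.078 ] [np.float64(0.08809268780556655), np.float64(0.1018916473763992), np.float64(0.08777108727486699), np.float64(0.1023209674459132)] [np.float64(-74.07917919623522), np.float64(-164.513318923042), np.float64(106.20234146544465), np.float64(15.669183091349904)]
[[18.0, 107.0], [41.0, 195.0], [0.0, 197.0], [0.0, 109.0]]
[[0.5122 0.4895 0.078 ]
 [0.3985 0.4486 0.078 ]
 [0.3764 0.5112 0.078 ]
 [0.5027 0.5152 0.078 ]] [0.4474 0.4911 0.078 ] [np.float64(0.027331774559372416), np.float64(0.12084900492930609), np.float64(0.06634006937238941), np.float64(0.1263727005373682)] [np.float64(-69.78982398425033), np.float64(-160.20659330752378), np.float64(109.40614431241491), np.float64(1.8142903259321714)]
wood 1043.5 [[213.0, 160.0], [214.0, 197.0], [190.0, 197.0], [186.0, 160.0]] [[0.5355743346081902, 0.20740965377953963, 0.16299999999999998], [0.49662028248659795, 0.1969736525230488, 0.16299999999999998], [0.4888487937202063, 0.2222396595347002, 0.16299999999999998], [0.5272603920188237, 0.23485613482648923, 0.16299999999999998]]
```

View pics/w2.png

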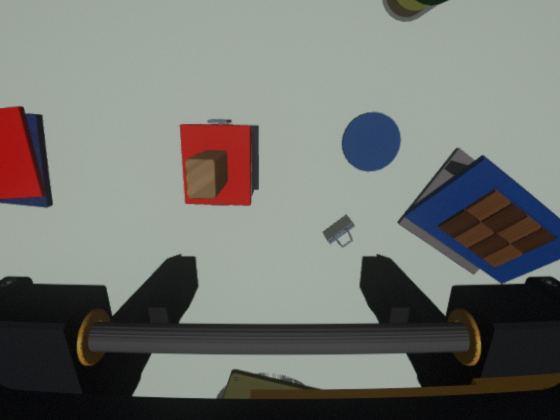

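Request:
carry_out(plan=[{"rot": [0, 0, 0.016], "xyz": [0.005, -0.03, 0], "grip": 0}, {"rot": [0, 0, 0.016], "xyz": [0.01, -0.06, 0], "grip": 0}, {"rot": [0, 0, 0.016], "xyz": [0.013, -0.084, 0.02], "grip": 0}, {"rot": [0, 0, 0.016], "xyz": [0.013, -0.084, 0.06], "grip": 0}, {"rot": [0, 0, 0.016], "xyz": [0.013, -0.084, 0.1], "grip": 0}, {"rot": [0, 0, 0.016], "xyz": [0.013, -0.084, 0.13], "grip": 0}, {"rot": [0, 0, 0.016], "xyz": [0.013, -0.084, 0.13], "grip": 0}, {"rot": [0, 0, 0.016], "xyz": [0.013, -0.084, 0.13], "grip": 0}])

```text
clock: 3.02
tool_pos: [0.514, 0.204, 0.2078]
eef_rot: [0.991, 0.133, -0.002, 0.001]
contact_force: [0.1, 0.3, 1.2]
opening: 0.996
finger_force: 0.0
```

Request:
carry_out(plan=[{"rot": [0, 0, 0], "xyz": [0.001, -0.011, 0], "grip": 0}, {"rot": [0, 0, 0], "xyz": [0.001, -0.011, 0], "grip": 0}, {"rot": [0, 0, 0], "xyz": [0.001, -0.011, 0.03], "grip": 0}, {"rot": [0, 0, 0], "xyz": [0.001, -0.011, 0.06], "grip": 0}, {"rot": [0, 0, 0], "xyz": [0.001, -0.011, 0.085], "grip": 0}, {"rot": [0, 0, 0], "xyz": [0.001, -0.011, 0.099], "grip": 0}, {"rot": [0, 0, 0], "xyz": [0.001, -0.011, 0.099], "grip": 0}, {"rot": [0, 0, 0], "xyz": [0.001, -0.011, 0.099], "grip": 0}])

```text
clock: 3.68
tool_pos: [0.5132, 0.2179, 0.1109]
eef_rot: [0.991, 0.134, 0.001, -0.0]
contact_force: [-0.2, 0.2, 0.0]
opening: 0.999
finger_force: 0.0
```

Request:
carry_out(plan=[{"rot": [0, 0, 0], "xyz": [0, 0, 0], "grip": 0}])

```text
clock: 3.77
tool_pos: [0.5137, 0.218, 0.1116]
eef_rot: [0.991, 0.134, 0.002, -0.001]
contact_force: [-0.3, 0.6, 0.1]
opening: 1.0
finger_force: 0.0
```

Request:
carry_out(plan=[{"rot": [0, 0, 0], "xyz": [-0.001, 0.002, 0.001], "grip": 0}, {"rot": [0, 0, 0], "xyz": [-0.001, 0.002, 0.001], "grip": 0}, {"rot": [0, 0, 0], "xyz": [-0.001, 0.002, 0.001], "grip": 255}, {"rot": [0, 0, 0], "xyz": [-0.001, 0.002, 0.001], "grip": 255}, {"rot": [0, 0, 0], "xyz": [-0.001, 0.002, 0.001], "grip": 255}, {"rot": [0, 0, 0], "xyz": [-0.001, 0.002, 0.001], "grip": 255}, {"rot": [0, 0, 0], "xyz": [-0.001, 0.002, 0.001], "grip": 255}, {"rot": [0, 0, 0], "xyz": [-0.001, 0.002, 0.001], "grip": 255}], squeeze=55)

```text
clock: 4.43
tool_pos: [0.5119, 0.2149, 0.1087]
eef_rot: [0.991, 0.134, -0.0, 0.0]
contact_force: [0.9, -0.4, -0.5]
opening: 0.57
finger_force: 0.0
```

Request:
carry_out(plan=[{"rot": [0, 0, 0], "xyz": [0, 0, 0], "grip": 255}, {"rot": [0, 0, 0], "xyz": [0, 0, 0], "grip": 255}])

```text
clock: 4.6
tool_pos: [0.5119, 0.2149, 0.1087]
eef_rot: [0.991, 0.134, -0.0, 0.0]
contact_force: [0.5, -0.5, 0.3]
opening: 0.417
finger_force: 0.0
```

Request:
carry_out(plan=[{"rot": [0, 0, 0], "xyz": [0, 0, 0], "grip": 255}, {"rot": [0, 0, 0], "xyz": [0, 0, 0], "grip": 255}, {"rot": [0, 0, 0], "xyz": [0, 0, 0], "grip": 255}, {"rot": [0, 0, 0], "xyz": [0, 0, 0], "grip": 255}])

```text
clock: 4.93
tool_pos: [0.5119, 0.2153, 0.1087]
eef_rot: [0.991, 0.134, 0.0, -0.0]
contact_force: [-0.2, 1.3, -0.2]
opening: 0.358
finger_force: 55.0
```

```bash
cat > tgt.py <<'E'
from h import *
import sys
np.set_printoptions(precision=4,suppress=True)
C=np.array([.5415,-.1912,.078]); psi=np.radians(-15.8); a=np.radians(30)
xb=np.array([np.cos(a)*np.cos(psi),np.cos(a)*np.sin(psi),np.sin(a)]); yb=np.array([-np.sin(psi),np.cos(psi),0]); zb=np.cross(xb,yb)
RB=np.c_[xb,-yb,-zb]; B=np.c_[xb,yb,zb]
if __name__=='__main__':
    s=r.get_state(); Rt=R.from_quat(s['eef_rot']).as_matrix(); p=s['tool_pos']
    print('clock',s['clock'],'board coords of TCP',1e3*B.T@(p-C),'force board',B.T@s['contact_force'],'rot err',R.from_matrix(Rt.T@RB).as_rotvec())
    if len(sys.argv)==4:
        t=C+B@(np.array([float(v) for v in sys.argv[1:]])/1e3); print('world',t)
        print('d',Rt.T@(t-p))
E
python3 tgt.py 0 48 135
```

```text
clock 4.9333 board coords of TCP [-105.1949  383.1228   96.1796] force board [-0.53    1.2008  0.1299] rot err [-0.1432  0.5103  0.5322]
world [ 0.4896 -0.1266  0.1949]
d [-0.1124  0.3237 -0.0864]
```

Request:
carry_out(plan=[{"rot": [0, 0, 0], "xyz": [0, 0, -0.015], "grip": 255}, {"rot": [0, 0, 0], "xyz": [0, 0, -0.045], "grip": 255}, {"rot": [0, 0, 0], "xyz": [0, 0, -0.08], "grip": 255}, {"rot": [0, 0, 0], "xyz": [0, 0, -0.115], "grip": 255}, {"rot": [0, 0, 0], "xyz": [0, 0, -0.145], "grip": 255}, {"rot": [0, 0, 0], "xyz": [0, 0, -0.165], "grip": 255}, {"rot": [0, 0, 0], "xyz": [0, 0, -0.165], "grip": 255}, {"rot": [0, 0, 0], "xyz": [0, 0, -0.165], "grip": 255}])

```text
clock: 5.6
tool_pos: [0.5118, 0.2143, 0.2735]
eef_rot: [0.991, 0.134, 0.0, 0.0]
contact_force: [-0.1, -0.3, -4.5]
opening: 0.353
finger_force: 55.0
```

```bash
python3 tgt.py 0 48 170
```

```text
clock 5.6 board coords of TCP [-22.6368 382.0635 238.7643] force board [-2.2509 -0.3055 -3.8956] rot err [-0.1419  0.5102  0.5315]
world [ 0.4728 -0.1219  0.2252]
d [-0.1267  0.3138  0.0484]
```

Request:
carry_out(plan=[{"rot": [-0.017, 0.064, 0.066], "xyz": [-0.012, 0.03, 0], "grip": 255}, {"rot": [-0.035, 0.128, 0.133], "xyz": [-0.026, 0.065, 0], "grip": 255}, {"rot": [-0.053, 0.191, 0.199], "xyz": [-0.042, 0.105, 0.003], "grip": 255}, {"rot": [-0.071, 0.255, 0.266], "xyz": [-0.058, 0.144, 0.008], "grip": 255}, {"rot": [-0.089, 0.319, 0.332], "xyz": [-0.074, 0.183, 0.015], "grip": 255}, {"rot": [-0.106, 0.383, 0.4], "xyz": [-0.09, 0.222, 0.022], "grip": 255}, {"rot": [-0.124, 0.446, 0.465], "xyz": [-0.105, 0.26, 0.03], "grip": 255}, {"rot": [-0.142, 0.51, 0.5315], "xyz": [-0.119, 0.295, 0.04], "grip": 255}])

```text
clock: 6.27
tool_pos: [0.4865, -0.0788, 0.2727]
eef_rot: [0.968, -0.122, 0.217, 0.036]
contact_force: [3.6, 1.0, -3.8]
opening: 0.356
finger_force: 54.8
```

Request:
carry_out(plan=[{"rot": [0, 0, 0], "xyz": [0, 0, 0], "grip": 255}, {"rot": [0, 0, 0], "xyz": [0, 0, 0], "grip": 255}, {"rot": [0, 0, 0], "xyz": [0, 0, 0], "grip": 255}, {"rot": [0, 0, 0], "xyz": [0, 0, 0], "grip": 255}])

```text
clock: 6.6
tool_pos: [0.4911, -0.077, 0.2761]
eef_rot: [0.966, -0.125, 0.222, 0.034]
contact_force: [0.0, -0.1, -4.1]
opening: 0.358
finger_force: 55.0
```

```bash
python3 tgt.py 0 48 125; python3 - <<'E'
from h import *
cv2.imwrite('pics/s2.png',r.snapshot('scene')[100:320,130:450,::-1].repeat(2,0).repeat(2,1))
E
```

```text
clock 6.6 board coords of TCP [ 30.1168  96.1298 211.3014] force board [-2.0364 -0.0971 -3.6018] rot err [0.0007 0.0703 0.0183]
world [ 0.4944 -0.128   0.1863]
d [-0.0249  0.0476  0.0883]
```

View pics/s2.png

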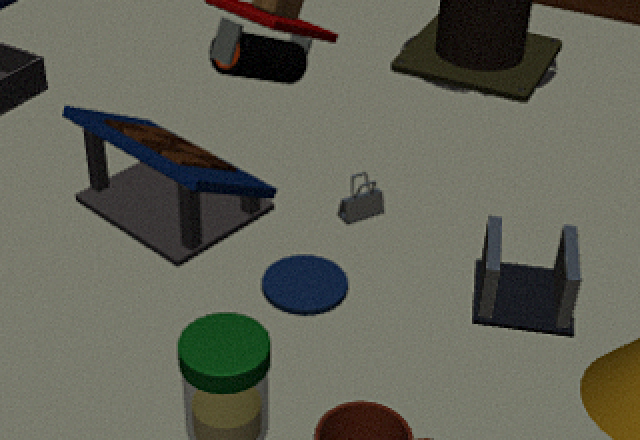

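Request:
carry_out(plan=[{"rot": [0, 0.035, 0.009], "xyz": [-0.009, 0.016, 0.02], "grip": 255}, {"rot": [0, 0.07, 0.018], "xyz": [-0.018, 0.032, 0.05], "grip": 255}, {"rot": [0, 0.07, 0.018], "xyz": [-0.025, 0.048, 0.08], "grip": 255}, {"rot": [0, 0.07, 0.018], "xyz": [-0.025, 0.048, 0.088], "grip": 255}, {"rot": [0, 0.07, 0.018], "xyz": [-0.025, 0.048, 0.088], "grip": 255}, {"rot": [0, 0.07, 0.018], "xyz": [-0.025, 0.048, 0.088], "grip": 255}, {"rot": [0, 0.07, 0.018], "xyz": [-0.025, 0.048, 0.088], "grip": 255}])

```text
clock: 7.23
tool_pos: [0.526, -0.1372, 0.2643]
eef_rot: [0.964, -0.134, 0.228, 0.033]
contact_force: [-0.1, -0.1, -3.6]
opening: 0.357
finger_force: 55.0
```

```bash
python3 - <<'E'
from h import *
cv2.imwrite('pics/s3.png',cv2.resize(r.snapshot('scene')[80:230,130:330,::-1],None,fx=4,fy=4,interpolation=cv2.INTER_CUBIC))
E
python3 tgt.py 0 48 105
```

```text
clock 7.2833 board coords of TCP [ 67.6213  47.6219 176.2051] force board [-1.892   0.4254 -3.1549] rot err [0.002  0.0584 0.0008]
world [ 0.5041 -0.1307  0.1689]
d [-0.0634 -0.0006  0.075 ]
```

View pics/s3.png

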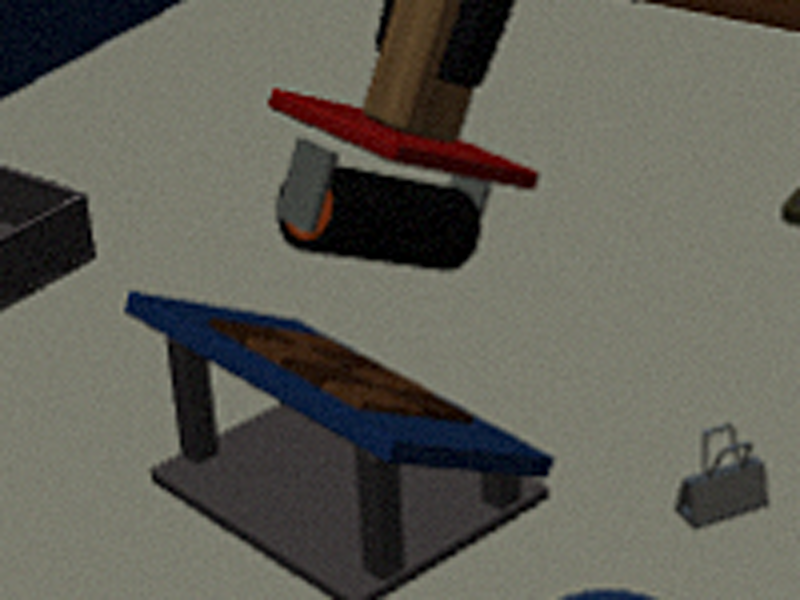

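```bash
python3 - <<'E'
from h import *
np.set_printoptions(precision=3,suppress=True)
s=r.get_state(); print(s['q'],s['qd'],s['tool_pos'],s['eef_rot'])
import plant; print([n for n in dir(r) if n[0]!='_'])
E
```

```text
[ 0.084  0.427  0.068  2.229  0.955  0.043 -2.654] [-0.014 -0.014  0.01   0.007 -0.006 -0.001  0.   ] [ 0.526 -0.137  0.264] [ 0.964 -0.134  0.228  0.033]
['Unreachable', 'camera_params', 'finish_job', 'get_state', 'snapshot']
```

```bash
cat > kin.py <<'E'
from h import *
import pickle
D=[]
s=r.get_state()
D.append(([ 1.31979704,0.68997836,-0.19453238,1.56631524,0.15731733,0.90249223,-0.21512392],[0.17538884,-0.59924492,0.23792168],[9.89872080e-01,1.41959348e-01,-1.92141241e-04,-8.78531124e-04]))
w=pickle.load(open('w1.pkl','rb'))
for t in (w,s): D.append((t['q'],t['tool_pos'],t['eef_rot']))
def frames(q):
    Rs=[np.eye(3)]
    for i,a in enumerate(q): Rs.append(Rs[-1]@R.from_euler('zyzyzyz'[i],a).as_matrix())
    return Rs
if __name__=='__main__':
    np.set_printoptions(precision=4,suppress=True)
    A=[];b=[]
    for q,p,e in D:
        F=frames(q); E=R.from_quat(e).as_matrix(); X=F[7].T@E; print('tool offset rv',R.from_matrix(X).as_rotvec())
        A.append(np.c_[[0,0,1],F[2],F[4],F[7]]) ; b.append(p)
    A=np.vstack(A)
    # unknown: h, upper z, fore z, tool z
    S=A[:,[0,3,6,9]]; x,res,rk,sv=np.linalg.lstsq(S,np.hstack(b),rcond=None); print(x,rk,S@x-np.hstack(b))
E
python3 kin.py
```

```text
tool offset rv [ 0.0029 -0.0029 -2.1406]
tool offset rv [ 0.0126 -0.0126 -2.1629]
tool offset rv [-0.1848  0.1848 -1.071 ]
[ 3.773  -1.5931  1.0898  1.4903] 4 [-0.0185  0.364   0.1392 -0.376  -0.0388  0.0973 -0.0415  0.3676 -0.2365]
```

```bash
cat > kfit.py <<'E'
from kin import *
import itertools
np.set_printoptions(precision=4,suppress=True)
out=[]
for sg in itertools.product([1,-1],repeat=7):
    Xs=[frames(np.array(q)*sg)[7].T@R.from_quat(e).as_matrix() for q,p,e in D]
    d=sum(np.linalg.norm(R.from_matrix(Xs[0].T@X).as_rotvec()) for X in Xs[1:]); out.append((d,sg,R.from_matrix(Xs[0]).as_rotvec()))
out.sort(key=lambda o:o[0])
for o in out[:4]:
    print(o); b=np.hstack([p for _,p,_ in D]); A=[]
    for q,p,e in D: F=frames(np.array(q)*o[1]); A.append(np.c_[[0,0,1],F[2][:,2],F[4][:,2],F[7][:,2]])
    S=np.vstack(A); x=np.linalg.lstsq(S,b,rcond=None)[0]; print(x,S@x-b)
E
python3 kfit.py
```

```text
(np.float64(1.8141678649743556e-08), (-1, 1, -1, 1, -1, 1, -1), array([0.    , 0.    , 1.5708]))
[0.2203 0.6527 0.2814 0.3178] [ 0.0334  0.0038 -0.0069 -0.0005  0.0319 -0.0102  0.0095  0.0493  0.0171]
(np.float64(0.7265366170729288), (-1, 1, 1, 1, -1, 1, -1), array([-0.1925,  0.1798,  1.262 ]))
[-0.4561  0.9769  0.078   0.0387] [-0.0302 -0.0651 -0.0265 -0.0444 -0.0609 -0.0386 -0.0691  0.1039  0.0651]
(np.float64(0.9482959478997655), (-1, -1, -1, -1, -1, -1, -1), array([0.003 , 0.0026, 1.5708]))
[ 0.4616 -0.7415 -0.2078 -0.3194] [ 0.0197 -0.0003  0.1002 -0.0222  0.021  -0.0916  0.0131  0.0529 -0.0086]
(np.float64(0.9673776037193816), (1, 1, -1, 1, 1, 1, 1), array([ 0.148 ,  0.2424, -1.8285]))
[-0.0906  0.4208 -0.2454  0.153 ] [-0.1464  0.6699  0.0001 -0.5566  0.171  -0.108  -0.3991  0.1585  0.1079]
```

Request:
carry_out(plan=[{"rot": [0, 0, -0.1], "xyz": [0, 0, -0.01], "grip": 255}, {"rot": [0, 0, -0.22], "xyz": [0, 0, -0.02], "grip": 255}, {"rot": [0, 0, -0.34], "xyz": [0, 0, -0.02], "grip": 255}, {"rot": [0, 0, -0.46], "xyz": [0, 0, -0.02], "grip": 255}, {"rot": [0, 0, -0.58], "xyz": [0, 0, -0.02], "grip": 255}, {"rot": [0, 0, -0.7], "xyz": [0, 0, -0.02], "grip": 255}, {"rot": [0, 0, -0.82], "xyz": [0, 0, -0.02], "grip": 255}, {"rot": [0, 0, -0.94], "xyz": [0, 0, -0.02], "grip": 255}])

```text
clock: 7.95
tool_pos: [0.5171, -0.1343, 0.2829]
eef_rot: [0.919, 0.32, 0.189, 0.133]
contact_force: [0.0, 0.8, -3.9]
opening: 0.361
finger_force: 55.0
```

```bash
cat > log.py <<'E'
from h import *
import pickle,os
L=pickle.load(open('L.pkl','rb')) if os.path.exists('L.pkl') else []
s=r.get_state(); L.append((s['q'],s['tool_pos'],s['eef_rot'])); pickle.dump(L,open('L.pkl','wb'))
np.set_printoptions(precision=3,suppress=True); print(s['q'])
E
python3 log.py; python3 tgt.py
```

```text
[ 0.364  0.39  -0.334  2.215  1.17   0.232 -1.927]
clock 7.95 board coords of TCP [ 68.6644  48.0932 196.9318] force board [-2.0919  0.7375 -3.3017] rot err [-0.0258  0.054   0.947 ]
```

Request:
carry_out(plan=[{"rot": [0, 0, -0.12], "xyz": [0, 0, 0], "grip": 255}, {"rot": [0, 0, -0.24], "xyz": [0, 0, 0], "grip": 255}, {"rot": [0, 0, -0.36], "xyz": [0, 0, 0], "grip": 255}, {"rot": [0, 0, -0.48], "xyz": [0, 0, 0], "grip": 255}, {"rot": [0, 0, -0.6], "xyz": [0, 0, 0], "grip": 255}, {"rot": [0, 0, -0.72], "xyz": [0, 0, 0], "grip": 255}, {"rot": [0, 0, -0.84], "xyz": [0, 0, 0], "grip": 255}, {"rot": [0, 0, -0.96], "xyz": [0, 0, 0], "grip": 255}])

```text
clock: 8.62
tool_pos: [0.517, -0.1343, 0.2828]
eef_rot: [0.667, 0.708, 0.106, 0.205]
contact_force: [0.7, -1.0, -4.0]
opening: 0.356
finger_force: 55.0
```

```bash
python3 log.py; python3 tgt.py
```

```text
[ 0.503  0.412 -0.534  2.208  1.257  0.322 -1.053]
clock 8.6167 board coords of TCP [ 68.5881  48.0802 196.8853] force board [-1.2211 -0.786  -3.9582] rot err [-0.054   0.0407  1.9066]
```

Request:
carry_out(plan=[{"rot": [0, 0, -0.12], "xyz": [0, 0, 0], "grip": 255}, {"rot": [0, 0, -0.24], "xyz": [0, 0, 0], "grip": 255}, {"rot": [0, 0, -0.36], "xyz": [0, 0, 0], "grip": 255}, {"rot": [0, 0, -0.48], "xyz": [0, 0, 0], "grip": 255}, {"rot": [0, 0, -0.6], "xyz": [0, 0, 0], "grip": 255}, {"rot": [0, 0, -0.72], "xyz": [0, 0, 0], "grip": 255}, {"rot": [0, 0, -0.84], "xyz": [0, 0, 0], "grip": 255}, {"rot": [0, 0, -0.96], "xyz": [0, 0, 0], "grip": 255}])

```text
clock: 9.28
tool_pos: [0.517, -0.1344, 0.2827]
eef_rot: [0.265, 0.936, -0.001, 0.231]
contact_force: [-0.9, 0.3, -4.4]
opening: 0.356
finger_force: 55.0
```

```bash
python3 log.py; sed -i 's/^RB=.*;/RB=np.c_[-xb,yb,-zb];/' tgt.py; python3 tgt.py 0 48 160
```

```text
[ 0.599  0.436 -0.677  2.204  1.299  0.393 -0.134]
clock 9.2833 board coords of TCP [ 68.547   47.9809 196.8397] force board [-2.9805  0.0004 -3.3105] rot err [-0.0098 -0.0574 -0.2744]
world [ 0.4776 -0.1232  0.2166]
d [ 0.0638 -0.0179  0.0407]
```

Request:
carry_out(plan=[{"rot": [-0.003, -0.02, -0.1], "xyz": [0.01, -0.003, 0], "grip": 255}, {"rot": [-0.007, -0.04, -0.2], "xyz": [0.025, -0.007, 0.01], "grip": 255}, {"rot": [-0.01, -0.057, -0.274], "xyz": [0.045, -0.012, 0.025], "grip": 255}, {"rot": [-0.01, -0.057, -0.274], "xyz": [0.064, -0.018, 0.041], "grip": 255}, {"rot": [-0.01, -0.057, -0.274], "xyz": [0.064, -0.018, 0.041], "grip": 255}, {"rot": [-0.01, -0.057, -0.274], "xyz": [0.064, -0.018, 0.041], "grip": 255}])

```text
clock: 9.78
tool_pos: [0.475, -0.1221, 0.2136]
eef_rot: [0.135, 0.957, -0.034, 0.253]
contact_force: [0.4, 0.7, -4.2]
opening: 0.356
finger_force: 55.0
```

```bash
python3 log.py; python3 tgt.py 0 48 115
```

```text
[ 0.596  0.586 -0.774  2.458  2.075  0.603 -0.704]
clock 9.7833 board coords of TCP [ -3.9122  48.3726 158.7839] force board [-1.8851  0.7524 -3.7293] rot err [ 0.0019 -0.0076 -0.0047]
world [ 0.4992 -0.1294  0.1776]
d [-0.0042 -0.0004  0.0438]
```

Request:
carry_out(plan=[{"rot": [0.002, -0.007, -0.005], "xyz": [-0.002, 0, 0.02], "grip": 255}, {"rot": [0.002, -0.007, -0.005], "xyz": [-0.004, 0, 0.04], "grip": 255}, {"rot": [0.002, -0.007, -0.005], "xyz": [-0.004, 0, 0.044], "grip": 255}, {"rot": [0.002, -0.007, -0.005], "xyz": [-0.004, 0, 0.044], "grip": 255}, {"rot": [0.002, -0.007, -0.005], "xyz": [-0.004, 0, 0.044], "grip": 255}, {"rot": [0.002, -0.007, -0.005], "xyz": [-0.004, 0, 0.044], "grip": 255}])

```text
clock: 10.28
tool_pos: [0.5025, -0.1306, 0.1813]
eef_rot: [0.134, 0.956, -0.037, 0.26]
contact_force: [0.3, 0.3, -2.5]
opening: 0.361
finger_force: 55.0
```

```bash
python3 log.py; python3 tgt.py 0 48 105;python3 - <<'E'
from h import *
cv2.imwrite('pics/s4.png',cv2.resize(r.snapshot('scene')[80:230,130:330,::-1],None,fx=4,fy=4,interpolation=cv2.INTER_CUBIC))
E
```

```text
[ 0.587  0.7   -0.774  2.428  2.153  0.699 -0.737]
clock 10.2833 board coords of TCP [  4.8969  47.7237 116.4976] force board [-1.1261  0.4082 -2.2669] rot err [-0.0029  0.0083 -0.0016]
world [ 0.5041 -0.1307  0.1689]
d [0.005  0.0003 0.0115]
```

View pics/s4.png

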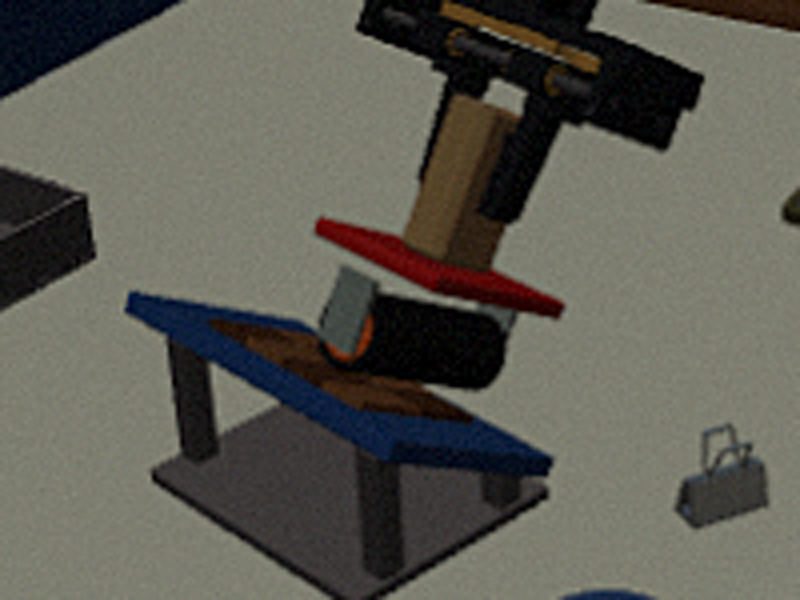

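```bash
python3 - <<'E'
from h import *
np.set_printoptions(precision=1,suppress=True)
s=r.get_state(); E=R.from_quat(s['eef_rot']).as_matrix(); K,d,A,o=cam('scene')
def proj(X):
    rv=cv2.Rodrigues(A.T)[0]; return cv2.projectPoints(np.array(X,float),rv,-A.T@o,K,d)[0].reshape(-1,2)
for th in (-8,-4,0,4,8):
    M=R.from_euler('y',th,degrees=True).as_matrix(); g=np.array([0,0,-.019])
    P=[s['tool_pos']+E@(g+M@np.array(c)) for c in ([-.054,.046,.05],[.054,.046,.05],[-.054,-.046,.05],[.054,-.046,.05],[-.022,.016,-.035],[.022,.016,-.035],[-.052,0,.118],[.052,0,.118])]
    print(th,((proj(P)-[130,80])*4).round().tolist())
print('clock',s['clock'])
from tgt import B,C
print(((proj([C+B@np.array(v) for v in ([.0675,.11,0],[-.0675,.11,0],[.0675,-.11,0],[.047,.063,0],[-.047,.063,0])])-[130,80])*4).round().tolist())
E
```

```text
-8 [[433.0, 253.0], [551.0, 311.0], [310.0, 194.0], [433.0, 254.0], [501.0, 101.0], [547.0, 130.0], [315.0, 346.0], [435.0, 392.0]]
-4 [[434.0, 262.0], [557.0, 306.0], [312.0, 203.0], [439.0, 249.0], [497.0, 102.0], [546.0, 126.0], [323.0, 356.0], [447.0, 389.0]]
0 [[435.0, 271.0], [563.0, 301.0], [314.0, 211.0], [446.0, 244.0], [493.0, 104.0], [544.0, 122.0], [331.0, 364.0], [458.0, 385.0]]
4 [[438.0, 279.0], [570.0, 295.0], [316.0, 219.0], [452.0, 239.0], [489.0, 106.0], [542.0, 119.0], [340.0, 372.0], [470.0, 380.0]]
8 [[440.0, 286.0], [576.0, 289.0], [319.0, 226.0], [458.0, 233.0], [485.0, 108.0], [540.0, 115.0], [349.0, 379.0], [481.0, 374.0]]
clock 10.3333
[[389.0, 442.0], [551.0, 459.0], [124.0, 291.0], [354.0, 410.0], [468.0, 424.0]]
```

Request:
carry_out(plan=[{"rot": [-0.003, 0.007, 0], "xyz": [0.003, 0, 0.005], "grip": 255}, {"rot": [-0.003, 0.007, 0], "xyz": [0.005, 0, 0.011], "grip": 255}, {"rot": [-0.003, 0.007, 0], "xyz": [0.005, 0, 0.011], "grip": 255}, {"rot": [-0.003, 0.007, 0], "xyz": [0.005, 0, 0.011], "grip": 255}, {"rot": [-0.003, 0.007, 0], "xyz": [0.005, 0, 0.011], "grip": 255}])

```text
clock: 10.75
tool_pos: [0.5035, -0.131, 0.168]
eef_rot: [0.134, 0.957, -0.035, 0.256]
contact_force: [0.3, 0.7, -4.4]
opening: 0.357
finger_force: 55.0
```

```bash
python3 tgt.py 0 48 99
```

```text
clock 10.75 board coords of TCP [ -0.8446  47.5977 104.3589] force board [-2.0917  0.762  -3.9007] rot err [ 0.0005 -0.0006 -0.0023]
world [ 0.5069 -0.1315  0.1637]
d [-0.0008  0.0004  0.0054]
```

Request:
carry_out(plan=[{"rot": [0, 0, 0], "xyz": [-0.001, 0, 0.003], "grip": 255}, {"rot": [0, 0, 0], "xyz": [-0.001, 0, 0.006], "grip": 255}, {"rot": [0, 0, 0], "xyz": [-0.001, 0, 0.006], "grip": 255}, {"rot": [0, 0, 0], "xyz": [-0.001, 0, 0.006], "grip": 255}])

```text
clock: 11.08
tool_pos: [0.5064, -0.1317, 0.1632]
eef_rot: [0.133, 0.957, -0.035, 0.256]
contact_force: [-5.9, 0.7, 2.4]
opening: 0.362
finger_force: 55.0
```

```bash
python3 tgt.py 0 48 95
```

```text
clock 11.0833 board coords of TCP [-0.6927 47.6567 98.7817] force board [-3.8975 -0.9182  4.9869] rot err [ 0.0008 -0.0016 -0.0011]
world [ 0.5089 -0.1321  0.1603]
d [-0.0007  0.0003  0.0038]
```

Request:
carry_out(plan=[{"rot": [0, 0, 0], "xyz": [0, 0, 0], "grip": 255}, {"rot": [0, 0, 0], "xyz": [0, 0, 0], "grip": 255}, {"rot": [0, 0, 0], "xyz": [0, 0, 0], "grip": 255}])

```text
clock: 11.33
tool_pos: [0.5063, -0.1317, 0.1633]
eef_rot: [0.133, 0.957, -0.035, 0.256]
contact_force: [-5.5, 1.0, 2.7]
opening: 0.36
finger_force: 55.0
```

```bash
python3 tgt.py 0 48 95; python3 tgt.py; python3 - <<'E'
from h import *
cv2.imwrite('pics/s5.png',cv2.resize(r.snapshot('scene')[100:220,150:310,::-1],None,fx=5,fy=5,interpolation=cv2.INTER_CUBIC))
E
```

```text
clock 11.3333 board coords of TCP [-0.6745 47.6359 98.9047] force board [-3.5163 -0.5194  5.1159] rot err [ 0.0007 -0.0015 -0.0011]
world [ 0.5089 -0.1321  0.1603]
d [-0.0007  0.0004  0.0039]
clock 11.3333 board coords of TCP [-0.6745 47.6359 98.9047] force board [-3.5163 -0.5194  5.1159] rot err [ 0.0007 -0.0015 -0.0011]
```

View pics/s5.png

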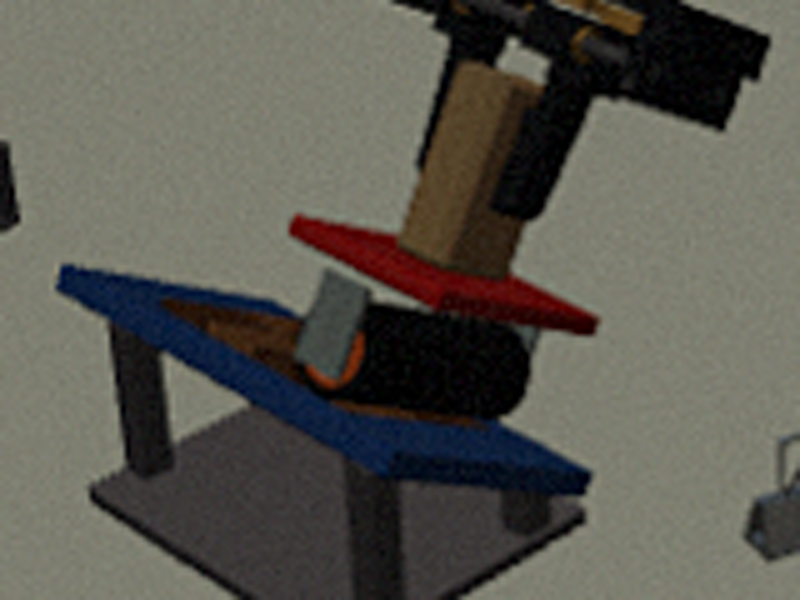

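Request:
carry_out(plan=[{"rot": [0, 0, 0], "xyz": [0, 0, 0.001], "grip": 255}, {"rot": [0, 0, 0], "xyz": [0, 0, 0.002], "grip": 255}, {"rot": [0, 0, 0], "xyz": [0, 0, 0.002], "grip": 255}, {"rot": [0, 0, 0], "xyz": [0, 0, 0.002], "grip": 255}])

```text
clock: 11.72
tool_pos: [0.5072, -0.1319, 0.1616]
eef_rot: [0.133, 0.957, -0.035, 0.256]
contact_force: [-7.9, 1.6, 4.0]
opening: 0.359
finger_force: 55.0
```

```bash
cat > st.py <<'E'
from tgt import *
F=[];M=[];P=[]
for i in range(3):
    s=r.get_state(); F.append(B.T@s['contact_force']);M.append(B.T@s['moment']);P.append(1e3*B.T@(s['tool_pos']-C)); r.snapshot('top') if i<2 else 0
Rt=R.from_quat(s['eef_rot']).as_matrix()
print(s['clock'],'pos',np.mean(P,0),'press',np.mean(F,0)-np.array([-2.08,0,-3.6]),'mom',np.mean(M,0),'rot',R.from_matrix(Rt.T@RB).as_rotvec(),'q',s['q'])
E
python3 st.py
```

```text
11.8167 pos [-0.7692 47.6833 97.022 ] press [-2.3825 -0.5147 10.6431] mom [-0.0493  1.139  -0.0472] rot [ 0.0008 -0.0015 -0.0008] q [ 0.5867  0.7545 -0.7727  2.422   2.1842  0.7312 -0.7481]
```

```bash
cat > tilt.py <<'E'
from h import *
np.set_printoptions(precision=1,suppress=True)
s=r.get_state(); im=r.snapshot('scene'); E=R.from_quat(s['eef_rot']).as_matrix(); K,d,A,o=cam('scene')
k=[k for k in blobs(mask(im,[0,170,60],[8,255,255]),200) if 150<k[:,0,0].mean()<330][0]
h=cv2.convexHull(k); print('obs',cv2.approxPolyDP(h,1.2,True).reshape(-1,2).tolist())
for th in (-6,-3,0,3,6):
    M=R.from_euler('y',th,degrees=True).as_matrix(); g=np.array([0,0,-.019])
    P=[s['tool_pos']+E@(g+M@np.array([x,y,z])) for x in (-.054,.054) for y in (-.046,.046) for z in (.05,.06)]
    q=cv2.projectPoints(np.array(P),cv2.Rodrigues(A.T)[0],-A.T@o,K,d)[0].reshape(-1,1,2).astype(np.float32)
    print(th,cv2.convexHull(q).reshape(-1,2).round(1).tolist())
E
python3 tilt.py
```

```text
obs [[208, 145], [210, 144], [229, 148], [266, 163], [236, 161], [208, 147]]
-6 [[267.1000061035156, 165.6999969482422], [265.29998779296875, 169.89999389648438], [234.89999389648438, 158.89999389648438], [204.8000030517578, 143.6999969482422], [206.6999969482422, 139.3000030517578], [237.89999389648438, 151.3000030517578]]
-3 [[268.29998779296875, 164.6999969482422], [266.6000061035156, 169.0], [235.3000030517578, 160.60000610351562], [205.3000030517578, 145.3000030517578], [207.0, 140.8000030517578], [239.10000610351562, 150.39999389648438]]
0 [[269.5, 163.6999969482422], [267.8999938964844, 167.89999389648438], [235.8000030517578, 162.10000610351562], [205.89999389648438, 146.8000030517578], [207.39999389648438, 142.3000030517578], [240.3000030517578, 149.39999389648438]]
3 [[270.70001220703125, 162.60000610351562], [269.20001220703125, 166.89999389648438], [236.39999389648438, 163.60000610351562], [206.5, 148.1999969482422], [207.8000030517578, 143.6999969482422], [241.39999389648438, 148.39999389648438]]
6 [[271.79998779296875, 161.39999389648438], [270.5, 165.6999969482422], [237.10000610351562, 164.89999389648438], [207.1999969482422, 149.60000610351562], [208.39999389648438, 145.10000610351562], [242.5, 147.3000030517578]]
```

Request:
carry_out(plan=[{"rot": [0, 0, 0], "xyz": [0, 0.006, 0], "grip": 255}, {"rot": [0, 0, 0], "xyz": [-0.001, 0.014, 0], "grip": 255}, {"rot": [0, 0, 0], "xyz": [-0.001, 0.022, 0], "grip": 255}, {"rot": [0, 0, 0], "xyz": [-0.002, 0.029, 0], "grip": 255}, {"rot": [0, 0, 0], "xyz": [-0.002, 0.034, 0], "grip": 255}, {"rot": [0, 0, 0], "xyz": [-0.002, 0.035, 0], "grip": 255}, {"rot": [0, 0, 0], "xyz": [-0.002, 0.035, 0], "grip": 255}])

```text
clock: 12.45
tool_pos: [0.5174, -0.0974, 0.1621]
eef_rot: [0.132, 0.957, -0.034, 0.254]
contact_force: [-7.7, 3.3, 1.9]
opening: 0.355
finger_force: 55.0
```

```bash
python3 st.py
```

```text
12.55 pos [-0.1354 83.5445 97.2155] press [-4.1648  0.6637 10.3173] mom [ 0.1778  1.7772 -0.0306] rot [ 0.0027 -0.0043  0.0006] q [ 0.4967  0.7552 -0.7795  2.4095  2.1192  0.7579 -0.7718]
```

Request:
carry_out(plan=[{"rot": [0, 0, 0], "xyz": [0, -0.005, 0], "grip": 255}, {"rot": [0, 0, 0], "xyz": [0, -0.013, 0], "grip": 255}, {"rot": [0, 0, 0], "xyz": [0, -0.022, 0], "grip": 255}, {"rot": [0, 0, 0], "xyz": [0, -0.031, 0], "grip": 255}, {"rot": [0, 0, 0], "xyz": [0, -0.04, 0], "grip": 255}, {"rot": [0, 0, 0], "xyz": [0, -0.049, 0], "grip": 255}, {"rot": [0, 0, 0], "xyz": [0, -0.058, 0], "grip": 255}, {"rot": [0, 0, 0], "xyz": [0, -0.065, 0], "grip": 255}])

```text
clock: 13.22
tool_pos: [0.5, -0.1609, 0.1623]
eef_rot: [0.133, 0.957, -0.034, 0.255]
contact_force: [-7.1, 3.7, 3.8]
opening: 0.36
finger_force: 55.0
```

```bash
python3 st.py
```

```text
13.3167 pos [ 0.3569 16.5919 97.0789] press [-2.7105 -0.2016 10.3561] mom [0.0445 1.4032 0.0164] rot [-0.0008 -0.0029 -0.0022] q [ 0.6653  0.7488 -0.7582  2.4167  2.2291  0.6865 -0.709 ]
```

Steady. Continue.

Request:
carry_out(plan=[{"rot": [0, 0, 0], "xyz": [0, -0.005, 0], "grip": 255}, {"rot": [0, 0, 0], "xyz": [0, -0.013, 0], "grip": 255}, {"rot": [0, 0, 0], "xyz": [0, -0.022, 0], "grip": 255}, {"rot": [0, 0, 0], "xyz": [0, -0.031, 0], "grip": 255}, {"rot": [0, 0, 0], "xyz": [0, -0.04, 0], "grip": 255}, {"rot": [0, 0, 0], "xyz": [0, -0.049, 0], "grip": 255}, {"rot": [0, 0, 0], "xyz": [0, -0.058, 0], "grip": 255}, {"rot": [0, 0, 0], "xyz": [0, -0.065, 0], "grip": 255}])

```text
clock: 13.98
tool_pos: [0.4826, -0.2238, 0.1624]
eef_rot: [0.133, 0.957, -0.035, 0.256]
contact_force: [-6.5, 2.5, 4.3]
opening: 0.358
finger_force: 55.0
```

```bash
python3 st.py
```

```text
14.0833 pos [  0.7523 -48.5679  96.9956] press [-2.0749 -0.2502 10.4261] mom [0.0131 1.1927 0.0275] rot [-0.0014 -0.0017 -0.0029] q [ 0.8271  0.7436 -0.7261  2.3907  2.3257  0.5865 -0.6257]
```

Request:
carry_out(plan=[{"rot": [0, 0, 0], "xyz": [0, -0.006, 0], "grip": 255}, {"rot": [0, 0, 0], "xyz": [0, -0.014, 0], "grip": 255}, {"rot": [0, 0, 0], "xyz": [0, -0.022, 0], "grip": 255}, {"rot": [0, 0, 0], "xyz": [0, -0.029, 0], "grip": 255}, {"rot": [0, 0, 0], "xyz": [0, -0.034, 0], "grip": 255}, {"rot": [0, 0, 0], "xyz": [0, -0.034, 0], "grip": 255}])

```text
clock: 14.58
tool_pos: [0.4731, -0.2578, 0.1624]
eef_rot: [0.134, 0.957, -0.036, 0.256]
contact_force: [-6.2, 1.1, 4.2]
opening: 0.36
finger_force: 55.0
```

```bash
python3 st.py
```

```text
14.6833 pos [  0.8641 -82.3311  96.9681] press [-1.8415 -0.6199 10.6212] mom [-0.0646  1.1349  0.0004] rot [-0.0005 -0.0014 -0.0021] q [ 0.9045  0.7416 -0.7051  2.3654  2.3695  0.5243 -0.5785]
```

Request:
carry_out(plan=[{"rot": [0, 0, 0], "xyz": [0, 0.006, 0], "grip": 255}, {"rot": [0, 0, 0], "xyz": [0, 0.016, 0], "grip": 255}, {"rot": [0, 0, 0], "xyz": [0, 0.027, 0], "grip": 255}, {"rot": [0, 0, 0], "xyz": [0, 0.038, 0], "grip": 255}, {"rot": [0, 0, 0], "xyz": [0, 0.049, 0], "grip": 255}, {"rot": [0, 0, 0], "xyz": [0, 0.06, 0], "grip": 255}, {"rot": [0, 0, 0], "xyz": [0, 0.071, 0], "grip": 255}, {"rot": [0, 0, 0], "xyz": [0, 0.08, 0], "grip": 255}])

```text
clock: 15.35
tool_pos: [0.4955, -0.1791, 0.1626]
eef_rot: [0.133, 0.957, -0.035, 0.256]
contact_force: [-6.8, 2.0, 3.9]
opening: 0.355
finger_force: 55.0
```

```bash
python3 st.py
```

```text
15.45 pos [ 1.1052  0.5667 97.1152] press [-1.8241  0.7972 10.4971] mom [ 0.1086  1.2022 -0.1133] rot [ 0.0039 -0.0017  0.0013] q [ 0.7095  0.7473 -0.7533  2.412   2.2584  0.66   -0.6865]
```

Request:
carry_out(plan=[{"rot": [0, 0, 0], "xyz": [0, 0.006, 0], "grip": 255}, {"rot": [0, 0, 0], "xyz": [0, 0.016, 0], "grip": 255}, {"rot": [0, 0, 0], "xyz": [0, 0.027, 0], "grip": 255}, {"rot": [0, 0, 0], "xyz": [0, 0.038, 0], "grip": 255}, {"rot": [0, 0, 0], "xyz": [0, 0.049, 0], "grip": 255}, {"rot": [0, 0, 0], "xyz": [0, 0.06, 0], "grip": 255}, {"rot": [0, 0, 0], "xyz": [0, 0.071, 0], "grip": 255}, {"rot": [0, 0, 0], "xyz": [0, 0.078, 0], "grip": 255}])

```text
clock: 16.12
tool_pos: [0.5169, -0.1033, 0.1627]
eef_rot: [0.133, 0.957, -0.035, 0.256]
contact_force: [-6.9, 1.6, 3.4]
opening: 0.359
finger_force: 55.0
```

```bash
python3 st.py
```

```text
16.2167 pos [ 1.1907 78.8229 97.1905] press [-2.6444  0.9868 10.0827] mom [ 0.1035  1.2959 -0.0494] rot [ 0.0042 -0.0018  0.0014] q [ 0.5104  0.7545 -0.7796  2.4098  2.1297  0.7533 -0.7671]
```

Request:
carry_out(plan=[{"rot": [0, 0, 0], "xyz": [0, 0, -0.008], "grip": 255}, {"rot": [0, 0, 0], "xyz": [0, 0, -0.025], "grip": 255}, {"rot": [0, 0, 0], "xyz": [-0.02, 0, -0.045], "grip": 255}, {"rot": [0, 0, 0], "xyz": [-0.045, 0, -0.065], "grip": 255}, {"rot": [0, 0, 0], "xyz": [-0.065, 0, -0.09], "grip": 255}, {"rot": [0, 0, 0], "xyz": [-0.075, 0, -0.11], "grip": 255}, {"rot": [0, 0, 0], "xyz": [-0.075, 0, -0.11], "grip": 255}])

```text
clock: 16.8
tool_pos: [0.5296, -0.1081, 0.3002]
eef_rot: [0.134, 0.956, -0.036, 0.26]
contact_force: [-0.6, -0.2, -4.3]
opening: 0.358
finger_force: 55.0
```

```bash
cat > rk.py <<'E'
from h import *
import sys
np.set_printoptions(precision=4,suppress=True)
z=float(sys.argv[1]); t=np.array([.5119,.2153,z])
s=r.get_state(); Rt=R.from_quat(s['eef_rot']).as_matrix(); y=2*np.arctan2(.134,.991)+np.pi
T=np.c_[[np.cos(y),np.sin(y),0],[np.sin(y),-np.cos(y),0],[0,0,-1]]
rv=R.from_matrix(Rt.T@T).as_rotvec()
print(s['clock'],s['tool_pos'],'d',Rt.T@(t-s['tool_pos']),'rot',rv,'q',s['q'],'F',s['contact_force'])
E
python3 rk.py .275; python3 - <<'E'
from h import *
cv2.imwrite('pics/s6.png',cv2.resize(r.snapshot('scene')[140:215,150:280,::-1],None,fx=6,fy=6,interpolation=cv2.INTER_CUBIC))
E
```

```text
16.8 [ 0.5296 -0.1081  0.3002] d [ 0.1041  0.3061 -0.0317] rot [-0.1444  0.5189 -0.534 ] q [ 0.4408  0.3859 -0.5499  2.2271  1.4343  0.3513 -0.0618] F [-0.5755 -0.2209 -4.2917]
```

View pics/s6.png

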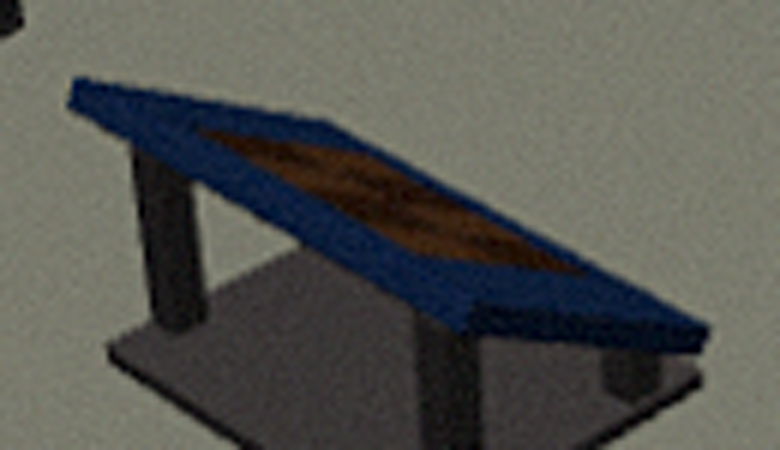

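Request:
carry_out(plan=[{"rot": [-0.018, 0.065, -0.067], "xyz": [0.012, 0.034, -0.005], "grip": 255}, {"rot": [-0.036, 0.13, -0.134], "xyz": [0.024, 0.07, -0.01], "grip": 255}, {"rot": [-0.054, 0.195, -0.2], "xyz": [0.036, 0.107, -0.014], "grip": 255}, {"rot": [-0.072, 0.26, -0.267], "xyz": [0.049, 0.144, -0.018], "grip": 255}, {"rot": [-0.09, 0.324, -0.334], "xyz": [0.062, 0.182, -0.022], "grip": 255}, {"rot": [-0.108, 0.389, -0.4], "xyz": [0.075, 0.22, -0.026], "grip": 255}, {"rot": [-0.126, 0.454, -0.467], "xyz": [0.088, 0.26, -0.029], "grip": 255}, {"rot": [-0.144, 0.519, -0.534], "xyz": [0.101, 0.295, -0.031], "grip": 255}])

```text
clock: 17.52
tool_pos: [0.5104, 0.1839, 0.274]
eef_rot: [-0.135, 0.991, 0.0, -0.006]
contact_force: [1.3, -1.0, -3.1]
opening: 0.355
finger_force: 55.0
```

Request:
carry_out(plan=[{"rot": [0, 0, 0], "xyz": [0, 0, 0], "grip": 255}, {"rot": [0, 0, 0], "xyz": [0, 0, 0], "grip": 255}, {"rot": [0, 0, 0], "xyz": [0, 0, 0], "grip": 255}])

```text
clock: 17.77
tool_pos: [0.5103, 0.1823, 0.2734]
eef_rot: [-0.134, 0.991, 0.0, -0.005]
contact_force: [-0.1, -0.7, -4.4]
opening: 0.357
finger_force: 55.0
```

```bash
python3 rk.py .25
```

```text
17.7667 [0.5103 0.1823 0.2734] d [-0.0106  0.0314  0.0233] rot [ 0.0013 -0.009   0.0003] q [ 0.1097  0.6763 -0.9325  1.7454  0.6123  1.0495  0.7983] F [-0.0711 -0.6569 -4.4087]
```

Request:
carry_out(plan=[{"rot": [0.001, -0.009, 0], "xyz": [-0.01, 0.03, 0], "grip": 255}, {"rot": [0.001, -0.009, 0], "xyz": [-0.01, 0.031, 0.005], "grip": 255}, {"rot": [0.001, -0.009, 0], "xyz": [-0.01, 0.031, 0.02], "grip": 255}, {"rot": [0.001, -0.009, 0], "xyz": [-0.01, 0.031, 0.035], "grip": 255}, {"rot": [0.001, -0.009, 0], "xyz": [-0.01, 0.031, 0.05], "grip": 255}, {"rot": [0.001, -0.009, 0], "xyz": [-0.01, 0.031, 0.05], "grip": 255}, {"rot": [0.001, -0.009, 0], "xyz": [-0.01, 0.031, 0.05], "grip": 255}, {"rot": [0.001, -0.009, 0], "xyz": [-0.01, 0.031, 0.05], "grip": 255}])

```text
clock: 18.43
tool_pos: [0.512, 0.2156, 0.2255]
eef_rot: [-0.134, 0.991, 0.001, 0.002]
contact_force: [0.4, 0.4, -3.2]
opening: 0.358
finger_force: 55.0
```

```bash
python3 rk.py .117; python3 - <<'E'
from h import *
np.set_printoptions(precision=1,suppress=True)
s=r.get_state(); im=r.snapshot('scene'); E=R.from_quat(s['eef_rot']).as_matrix(); K,d,A,o=cam('scene')
k=[k for k in blobs(mask(im,[0,170,60],[8,255,255]),200) if 330<k[:,0,0].mean()<460][0]
print('obs',cv2.approxPolyDP(cv2.convexHull(k),1.2,True).reshape(-1,2).tolist())
for th in (-4,0,4):
    M=R.from_euler('y',th,degrees=True).as_matrix(); g=np.array([0,0,-.019])
    P=[s['tool_pos']+E@(g+M@np.array([x,y,z])) for x in (-.054,.054) for y in (-.046,.046) for z in (.05,.06)]
    q=cv2.projectPoints(np.array(P),cv2.Rodrigues(A.T)[0],-A.T@o,K,d)[0].reshape(-1,1,2).astype(np.float32)
    print(th,cv2.convexHull(q).reshape(-1,2).round().tolist())
E
```

```text
18.4333 [0.512  0.2156 0.2255] d [ 0.0005 -0.0005  0.1085] rot [ 0.0025  0.0034 -0.0007] q [ 0.018   0.7402 -0.8783  1.7765  0.6867  0.9573  0.6911] F [ 0.3968  0.3809 -3.2489]
obs [[431, 159], [434, 187], [393, 185], [382, 181], [384, 152], [429, 157]]
-4 [[435.0, 186.0], [434.0, 191.0], [381.0, 184.0], [382.0, 158.0], [382.0, 153.0], [431.0, 159.0]]
0 [[435.0, 186.0], [434.0, 191.0], [380.0, 185.0], [382.0, 155.0], [383.0, 151.0], [431.0, 156.0]]
4 [[434.0, 187.0], [433.0, 192.0], [380.0, 185.0], [382.0, 153.0], [383.0, 148.0], [431.0, 154.0]]
```

Request:
carry_out(plan=[{"rot": [0, 0, 0], "xyz": [0, 0, 0.015], "grip": 255}, {"rot": [0, 0, 0], "xyz": [0, 0, 0.035], "grip": 255}, {"rot": [0, 0, 0], "xyz": [0, 0, 0.055], "grip": 255}, {"rot": [0, 0, 0], "xyz": [0, 0, 0.075], "grip": 255}, {"rot": [0, 0, 0], "xyz": [0, 0, 0.09], "grip": 255}, {"rot": [0, 0, 0], "xyz": [0, 0, 0.1], "grip": 255}, {"rot": [0, 0, 0], "xyz": [0, 0, 0.106], "grip": 255}, {"rot": [0, 0, 0], "xyz": [0, 0, 0.106], "grip": 255}])

```text
clock: 19.15
tool_pos: [0.5117, 0.2165, 0.1183]
eef_rot: [-0.134, 0.991, 0.001, 0.001]
contact_force: [-1.0, 0.5, -3.7]
opening: 0.359
finger_force: 55.0
```

Request:
carry_out(plan=[{"rot": [0, 0, 0], "xyz": [0, 0, 0.004], "grip": 255}, {"rot": [0, 0, 0], "xyz": [0, 0, 0.005], "grip": 255}, {"rot": [0, 0, 0], "xyz": [0, 0, 0.005], "grip": 255}])

```text
clock: 19.4
tool_pos: [0.512, 0.2168, 0.1142]
eef_rot: [-0.134, 0.991, 0.002, 0.001]
contact_force: [0.1, -0.4, -4.2]
opening: 0.357
finger_force: 55.0
```

```bash
python3 rk.py .1087
```

```text
19.4 [0.512  0.2168 0.1142] d [ 0.0005 -0.0015  0.0055] rot [0.0031 0.0032 0.0003] q [-0.0579  0.8821 -0.7479  1.867   0.872   0.7528  0.5365] F [ 0.0689 -0.4231 -4.1794]
```

Request:
carry_out(plan=[{"rot": [0.003, 0.003, 0], "xyz": [0, -0.001, 0.002], "grip": 255}, {"rot": [0.003, 0.003, 0], "xyz": [0, -0.001, 0.004], "grip": 255}, {"rot": [0.003, 0.003, 0], "xyz": [0, -0.001, 0.0045], "grip": 255}, {"rot": [0.003, 0.003, 0], "xyz": [0, -0.001, 0.0045], "grip": 255}])

```text
clock: 19.73
tool_pos: [0.512, 0.2157, 0.1092]
eef_rot: [-0.134, 0.991, -0.0, -0.0]
contact_force: [-0.4, -0.2, -3.8]
opening: 0.358
finger_force: 55.0
```

```bash
python3 rk.py .1087
```

```text
19.7333 [0.512  0.2157 0.1092] d [ 0.0002 -0.0003  0.0005] rot [-0.0001 -0.0007  0.0003] q [-0.0613  0.8898 -0.7416  1.8668  0.8778  0.7506  0.5331] F [-0.4316 -0.2443 -3.7918]
```

Request:
carry_out(plan=[{"rot": [0, 0, 0], "xyz": [0, 0, 0.0005], "grip": 255}, {"rot": [0, 0, 0], "xyz": [0, 0, 0.001], "grip": 255}, {"rot": [0, 0, 0], "xyz": [0, 0, 0.001], "grip": 255}])

```text
clock: 19.98
tool_pos: [0.512, 0.2157, 0.109]
eef_rot: [-0.134, 0.991, -0.0, -0.0]
contact_force: [-1.6, -2.0, 4.0]
opening: 0.354
finger_force: 55.0
```

Request:
carry_out(plan=[{"rot": [0, 0, 0], "xyz": [0, 0, 0.0005], "grip": 255}, {"rot": [0, 0, 0], "xyz": [0, 0, 0.001], "grip": 255}, {"rot": [0, 0, 0], "xyz": [0, 0, 0.001], "grip": 255}])

```text
clock: 20.23
tool_pos: [0.5119, 0.2156, 0.1088]
eef_rot: [-0.134, 0.991, -0.0, 0.0]
contact_force: [-3.3, -4.6, 13.7]
opening: 0.357
finger_force: 55.0
```

```bash
python3 rk.py .1087
```

```text
20.2333 [0.5119 0.2156 0.1088] d [ 0.0001 -0.0003  0.0001] rot [-0.001   0.0004  0.0006] q [-0.0623  0.8897 -0.7406  1.8682  0.8806  0.7492  0.5302] F [-3.302  -4.6345 13.6685]
```

Request:
carry_out(plan=[{"rot": [0, 0, 0], "xyz": [0, 0, -0.001], "grip": 255}, {"rot": [0, 0, 0], "xyz": [0, 0, -0.0015], "grip": 255}, {"rot": [0, 0, 0], "xyz": [0, 0, -0.0015], "grip": 255}, {"rot": [0, 0, 0], "xyz": [0, 0, -0.0015], "grip": 0}, {"rot": [0, 0, 0], "xyz": [0, 0, -0.0015], "grip": 0}, {"rot": [0, 0, 0], "xyz": [0, 0, -0.0015], "grip": 0}, {"rot": [0, 0, 0], "xyz": [0, 0, -0.0015], "grip": 0}, {"rot": [0, 0, 0], "xyz": [0, 0, -0.0015], "grip": 0}])

```text
clock: 20.9
tool_pos: [0.512, 0.216, 0.1086]
eef_rot: [-0.134, 0.991, 0.0, -0.0]
contact_force: [0.6, -0.1, 0.3]
opening: 0.714
finger_force: 0.0
```

Request:
carry_out(plan=[{"rot": [0, 0, 0], "xyz": [0, 0, 0], "grip": 0}, {"rot": [0, 0, 0], "xyz": [0, 0, 0], "grip": 0}, {"rot": [0, 0, 0], "xyz": [0, 0, 0], "grip": 0}, {"rot": [0, 0, 0], "xyz": [0, 0, 0], "grip": 0}, {"rot": [0, 0, 0], "xyz": [0, 0, 0], "grip": 0}])

```text
clock: 21.32
tool_pos: [0.512, 0.2157, 0.1087]
eef_rot: [-0.134, 0.991, -0.0, -0.0]
contact_force: [-0.3, -0.6, 0.9]
opening: 0.998
finger_force: 0.0
```

Request:
carry_out(plan=[{"rot": [0, 0, 0], "xyz": [0, 0, -0.02], "grip": 0}, {"rot": [0, 0, 0], "xyz": [0, 0, -0.05], "grip": 0}, {"rot": [0, 0, 0], "xyz": [0, 0, -0.085], "grip": 0}, {"rot": [0, 0, 0], "xyz": [0, 0, -0.12], "grip": 0}, {"rot": [0, 0, 0], "xyz": [0.02, 0, -0.14], "grip": 0}, {"rot": [0, 0, 0], "xyz": [0.05, 0, -0.15], "grip": 0}, {"rot": [0, 0, 0], "xyz": [0.08, 0, -0.16], "grip": 0}, {"rot": [0, 0, 0], "xyz": [0.08, 0, -0.16], "grip": 0}])

```text
clock: 21.98
tool_pos: [0.4302, 0.1933, 0.2703]
eef_rot: [-0.136, 0.991, -0.002, -0.001]
contact_force: [0.2, -0.7, -0.4]
opening: 1.0
finger_force: 0.0
```

```bash
python3 - <<'E'
from h import *
np.set_printoptions(precision=1,suppress=True)
s=r.get_state(); print(s['clock'],s['tool_pos'],s['contact_force'])
for n in('top','scene'):
    b=r.snapshot(n); a=cv2.imread(f'pics/{n}0.png')[:,:,::-1]; cv2.imwrite(f'pics/{n}9.png',b[:,:,::-1])
    for nm,c in (('B',BLUE),('R',RED),('G',([55,120,40],[75,255,255]))):
        for im in (a,b): print(n,nm,[(cv2.contourArea(k),np.round(cv2.minAreaRect(k)[0],1).tolist()) for k in blobs(mask(im,*c),300)])
    if n=='top':
        d=cv2.absdiff(a,b).max(2); print('clip diff',d[285:325,262:302].max(),'jar',d[105:160,240:290].max(),'coaster',d[210:258,255:302].max())
# tiles in scene view: top edge of tile region vs. before
E
```

```text
21.9833 [0.4 0.2 0.3] [ 0.2 -0.7 -0.4]
top B [(6647.0, [381.3, 256.9]), (1101.5, [278.5, 234.5])]
top B [(6644.0, [381.2, 257.0]), (1100.5, [278.5, 234.0])]
top R [(3060.0, [19.5, 324.3]), (1489.5, [173.9, 277.9])]
top R [(1297.5, [22.8, 310.5]), (1286.5, [174.1, 276.1])]
top G [(945.5, [263.0, 129.5])]
top G [(948.0, [263.0, 129.5])]
clip diff 9 jar 10 coaster 9
scene B [(866.0, [282.5, 241.5]), (708.0, [212.0, 175.9])]
scene B [(1334.0, [212.0, 175.7]), (858.0, [282.0, 241.5])]
scene R [(948.0, [398.3, 220.1]), (436.5, [556.3, 259.0])]
scene R [(967.0, [398.0, 220.7]), (434.5, [556.6, 258.6])]
scene G [(1102.0, [241.5, 272.5])]
scene G [(1104.0, [241.5, 273.0])]
```

```bash
python3 -c "
from plant import r
print(r.finish_job())"
```

```text
the job is handed in; nothing more can be done
None
```

The job is handed in at about 22 s of robot time: I rolled all eight tiles down at a steady press of about 10 N, and the last pictures show them flush, the roller back upright in its rack and released, and the jar, coaster and clip unmoved.

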